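# Try the ukulele bridge dry, then hold it hovering over its place

## Robot

A 6-joint arm with a two-finger parallel gripper is mounted at the origin on the work surface. World frame = base frame: x ahead of the robot, y to its left, z up, the work surface at z = 0. Lengths are in mm, angles in rad, forces in N, time in s.
With the tool pointing down it reaches from about 350 to 775 mm from the base axis. Payload 7.3 kg.
Tool frame: the origin (TCP) lies at the very end of the fingers, on their centre line; the grasp point (between the pads) lies 19 mm behind it; z points along the fingers, y is the line along which they close (so a half turn about z gives the same grasp; the last joint's range is limited). The gripper opens to 92 mm and grips with 3 to 60 N. Pads are 19 mm wide; open, the fingers measure 130 mm over their backs; the gripper's body (75 mm by 190 mm) begins 47 mm behind the grasp point.
Start: joints at [1.187, 0.342, 1.524, -0, 1.275, -0.146], TCP at [123.655, 510.249, 226.741] pointing down, gripper open.
Joint ranges: [-2.53, 2.53], [-0.77, 2.02], [0.04, 2.7], [-1, 4.14], [0.28, 2.66], [-3.11, 3.11]. Speed limits (rad/s): [2.57, 2.57, 3.14, 3.14, 3.14, 3.14].

## Interface

Orientations are given as [roll, pitch, yaw] about the fixed x, y, z axes, in that order (R = Rz(yaw) Ry(pitch) Rx(roll)).
In Python, from plant import bot gives the robot as it stands.
- The arm moves only by the tool jog_arm, never from a script. Its argument "targets" is a list of rows, each an object with "xyz": the shift along the tool's x, y, z as a fraction of full scale, a list of three; "spin": the turn about the tool's z as a fraction of full scale. In form: [{"xyz": [x, y, z], "spin": spin}, ...]. A call has exactly 10 rows; each row shifts and turns the commanded pose from where the row before left it, along the tool's axes as they then stand; what a row does not reach is not made up. Full scale, the value 1, is 80 mm for a shift and 0.1 rad for a turn. A row lasts 1/8 s, in which the tool goes at most 62.5 mm and 10.7 degrees, less where a joint would pass 70% of its speed; a pose out of reach is approached as far as the arm can. A call with a number of a shift or a turn outside -1 to 1 is refused whole. A call with a gripper value outside its range is refused whole. "gripper" is the opening in per cent of the stroke, from 0 (shut) to 100 (fully open), set as the call begins (left out, the last holds). The fingers move at their own pace and stop on an object; the grip force is fixed at half the most. Time passes only in rows, so rows that do not move let the fingers close, or fill a call up. It gives the time, the measured TCP pose, the force, the opening and the grip force at its end, in the units of the state.
- bot.get_obs(): the state, without advancing time (a new reading comes with each control period).
- bot.capture(name): name is "side" or "top"; returns the picture (400x640x3 uint8, blue, green, red); there is no depth.
- bot.get_calibration(name): a dict with "vfov" (degrees; the focal length in pixels is half the picture's height over the tangent of half this angle, whatever the lens; pixels are square), "cx", "cy" (the principal point, pixels), "eye" and "rotation" of the camera in the world. Camera axes: x right, y down, z forward; pixel columns grow to the right and rows downward; lengths in mm; the calibration is good to about 2 mm. A picture is of the moment at which its call begins. get_calibration takes no time and is no camera call.
- bot.close_job(): hands the job in; it is judged then, once.
The state is a dict: "time": time; "joint_positions": joint angles; "dq": joint speeds; "tau": joint torques, N m; "tool_pos": TCP position; "tcp_rot": TCP orientation; "contact_force": force on the tool from outside, world axes, zero at the start; "moment": the same for the moment, N m; "grip_width": finger opening in mm; "finger_force": force on a finger pad.
Only numpy, scipy, OpenCV 4.12 (cv2) and the standard library are available. Lean on these libraries where they do the work, as an engineer would, in place of code of your own. Each camera call takes 0.05 s, during which the arm holds its last target. There are 200 camera calls.

## Task

Take the bridge, the dark wooden bar with the raised middle, out of the tray, carry it over the clutter and the spool clamps, and lower it gently and squarely onto its outlined place on the ukulele's soundboard until you feel it seat; keep hold of it and let it rest there for half a second. Then lift it straight up by about one centimetre and finish while still holding it there, level, hovering square over the outline and touching nothing but the fingers, so that glue can be brushed underneath. Do not shift the glue bottle, the tin or the other two parts in the tray, and keep the arm and fingers off the ukulele and its clamps.

Things in the scene. Friction and masses are not known exactly. Their poses are not given: they have to be found in the camera images.
- bridge: dark wooden bar 95 mm long (its x axis), 24 mm wide (y), 7 mm thick at its two ends and 15 mm thick over the middle 56 mm, with a thin white line along the top; flat underside, the same either way round; 20 to 45 g. Lies flat in the tray. Origin: centre of its underside. Grip the raised middle across the 24 mm width from above, fingertips a few mm above its underside
- tray: fixed open tray of light wood, 260 mm (its x) by 180 mm (y), 30 mm high, walls 8 mm, floor 8 mm thick. Origin: centre of its underside, on the bench. The bridge lies near its middle; a saddle blank and a tuning peg lie at its two ends
- ukulele: ukulele on its back, rigidly fixed in a cradle, neck along +y (to 470 mm). Flat pale soundboard 90 mm above the origin; lower bout 200 mm across centred on the origin, round black sound hole 98 mm along +y. Spool clamps (discs 28 mm across on rods) stand on the rim to 36 mm above the board: 4 at 100 mm from the origin, 25 and 65 degrees from +x and from -x towards -y; 2 on the upper bout
- seat (a point): centre of the bridge's place, on the surface of the soundboard at the middle of the lower bout: a rectangle the size of the bridge (its inner edge 95 x 24 mm) outlined by dark lines 3 mm wide. x runs along the rectangle's long side, y towards the neck, z up. The cradle's height varies: it is 90 to 110 mm above the bench. It does not give when pressed
- saddle_blank: bystander in the tray: white bar 75 x 10 x 10 mm, near the tray's +x end. Origin: centre of its underside
- tuning_peg: bystander in the tray: dark wooden peg 24 mm across, 34 mm high, standing near the tray's -x end. Origin: centre of its underside
- glue_bottle: bystander: white bottle with an orange cap, 42 mm across, 125 mm high, standing between the tray and the ukulele. Origin: centre of its underside
- varnish_tin: bystander: bare metal tin 42 mm across, 70 mm high, standing between the tray and the ukulele. Origin: centre of its underside
Mind the look-alikes: they are no part of the job. There is more than one size of the bridge; the one meant has the size given above.

How it is judged:
By the outcome, as a careful person would: the job done as asked, in the order asked, and still so for the second after the job is handed in, while the arm keeps its last pose, push and grip.
It also fails if it takes over 45 s, if anything falls off the work surface, if the arm or the gripper's body presses on something with over 40 N, if the wrist force passes 120 N, or if a joint passes its speed limit or range.

## Working session

There is one attempt and no reset: what is moved stays moved. The work goes in short steps, Python scripts to look and compute and a tool call to move; the robot and the scene stay as the last step left them, time stands still between calls to the robot, and variables do not carry over. Pictures are saved under pics/ and viewed, at most 10 in all, crops included, and the job is handed in when it is done.

Besides the shell and the picture viewer there is one more tool, called after "Emit:" as name([rows], argument=value, ...), one row to a line, values as JSON. jog_arm: Moves the arm, as the interface text tells. Shift numbers are shares of 80 mm and turn numbers shares of 0.1 rad, none past 1 either way. Its arguments: {"type":"object","properties":{"targets":{"type":"array","items":{"type":"object","properties":{"xyz":{"type":"array","items":{"type":"number"}},"spin":{"type":"number"}}}},"gripper":{"type":"number"}},"required":["targets"]}

```bash
ls; mkdir -p pics; python3 - <<'E'
from plant import bot
import cv2
for n in("top","side"):
    cv2.imwrite(f"pics/{n}0.png",bot.capture(n)); print(n,bot.get_calibration(n))
o=bot.get_obs(); print(o)
E
```

```text
pics
top {'vfov': 55.40434164793873, 'cx': 322.7436840033798, 'cy': 200.72929291818986, 'eye': array([ 383.9377822 , -164.60094009,  924.41429171]), 'rotation': array([-2.93653882,  0.00534408, -1.54712717])}
side {'vfov': 44.07269235904188, 'cx': 309.4702753447976, 'cy': 201.4181999632895, 'eye': array([ 357.05205995, -894.97083373,  786.11665673]), 'rotation': array([-2.30445566,  0.0107943 , -0.29507097])}
{'time': 0.1, 'joint_positions': array([ 1.18699415e+00,  3.42678883e-01,  1.52494094e+00, -1.19622951e-06,
        1.27543133e+00, -1.45985444e-01]), 'dq': array([ 0.00098499,  0.00028799, -0.00268393,  0.00091459, -0.00116843,
        0.00031594]), 'tau': array([ 2.80667809e-03, -4.32009101e+01, -2.44696784e+01,  7.20883347e-02,
        5.25208097e-02, -6.68437065e-05]), 'tool_pos': array([123.50679435, 509.87224985, 226.09427928]), 'tcp_rot': array([-3.14014951e+00, -2.11031514e-04,  2.90377611e+00]), 'contact_force': array([-0.31797502,  0.1296314 ,  0.0537028 ]), 'moment': array([ 0.00657173, -0.01944338, -0.04075107]), 'finger_force': 0.0, 'grip_width': 92.28925576235258}
```

View pics/top0.png

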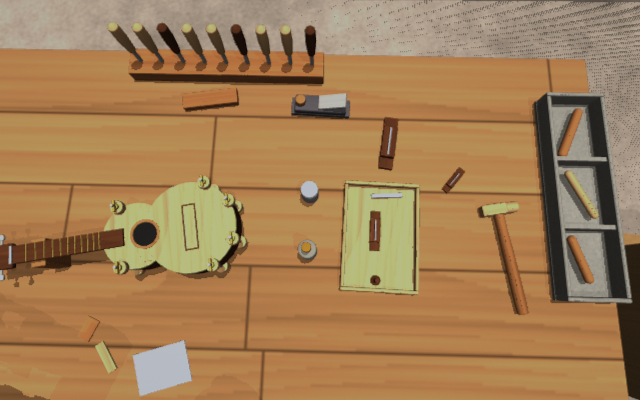

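View pics/side0.png

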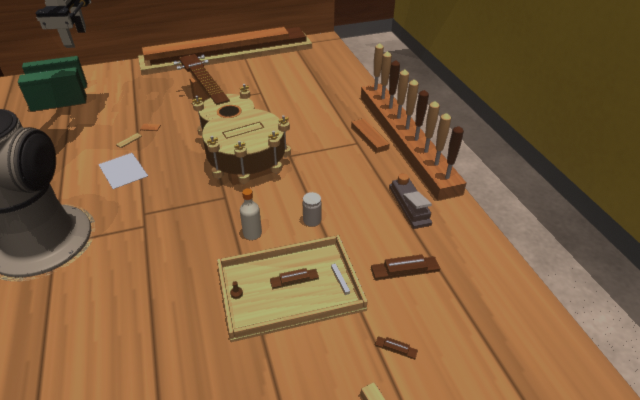

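Top view: the tray is centred at about (380,238), with the bridge in it at (375,231), the saddle blank at (386,196) and the peg at (376,281). The seat outline is at (190,226), the bottle at (307,249) and the tin at (309,191). The three bridges are at (375,231) in the tray, a larger one at (389,143) and a smaller one at (454,180). I expect the tray one, and will confirm it by its size.

```bash
cat > h.py <<'E'
import numpy as np, cv2
from scipy.spatial.transform import Rotation as Ro
from plant import bot
def cam(n):
    c=bot.get_calibration(n); return 200/np.tan(np.radians(c['vfov']/2)),c['cx'],c['cy'],c['eye'],Ro.from_euler('xyz',c['rotation']).as_matrix()
def ray(n,p):
    f,cx,cy,e,R=cam(n); d=R@np.array([(p[0]-cx)/f,(p[1]-cy)/f,1]); return e,d/np.linalg.norm(d)
def onz(n,p,z):
    e,d=ray(n,p); return e+d*(z-e[2])/d[2]
def tri(p,q):
    a,u=ray('top',p); b,v=ray('side',q)
    s=np.linalg.lstsq(np.c_[u,-v],b-a,rcond=None)[0]
    A,B=a+u*s[0],b+v*s[1]; return (A+B)/2,np.linalg.norm(A-B)
def proj(n,X):
    f,cx,cy,e,R=cam(n); c=R.T@(np.array(X)-e); return f*c[0]/c[2]+cx,f*c[1]/c[2]+cy
def blobs(im,mask,roi,amin=30):
    x0,y0,x1,y1=roi; m=mask[y0:y1,x0:x1].astype(np.uint8)
    cs=cv2.findContours(m,cv2.RETR_CCOMP,cv2.CHAIN_APPROX_NONE,offset=(x0,y0))[0]
    return sorted([c for c in cs if cv2.contourArea(c)>amin],key=cv2.contourArea)
E
python3 - <<'E'
from h import *
t=cv2.imread('pics/top0.png'); s=cv2.imread('pics/side0.png')
print('bench center x',onz('top',(380,238),0))
for nm,p in dict(trayTL=(345,182),trayTR=(419,185),trayBR=(417,293),trayBL=(340,290)).items(): print(nm,onz('top',p,30))
def rect(im,cam,roi,thr,z):
    g=im.max(axis=2)
    for c in blobs(im,g<thr,roi):
        r=cv2.minAreaRect(c); b=cv2.boxPoints(r); P=np.array([onz(cam,p,z)[:2] for p in b])
        print(cam,np.round(r[0],1),np.round(b,1).tolist(),'sides',np.linalg.norm(P[1]-P[0]),np.linalg.norm(P[2]-P[1]),P.mean(0))
print('tray bridge');rect(t,'top',(355,205,395,255),150,12)
print('large');rect(t,'top',(375,112,405,172),135,8)
print('small');rect(t,'top',(440,165,470,196),135,8)
a=cv2.resize(t[170:300,160:430],None,fx=2.9,fy=2.9,interpolation=cv2.INTER_CUBIC)
b=cv2.resize(s[90:180,190:300],None,fx=5,fy=5,interpolation=cv2.INTER_CUBIC)
cv2.imwrite('pics/cropT.png',a);cv2.imwrite('pics/cropS.png',b)
E
```

```text
bench center x [ 486.77910963 -296.25202741    0.        ]
trayTL [ 617.33627396 -208.22360505   30.        ]
trayTR [ 613.83898211 -386.9817299    30.        ]
trayBR [ 359.78295673 -375.39867827   30.        ]
trayBL [ 362.26702932 -199.79883815   30.        ]
tray bridge
top [375. 230.] [[374.0, 220.0], [376.0, 220.0], [376.0, 240.0], [374.0, 240.0]] sides 4.835257548161132 48.40376705368941 [ 504.57560307 -282.65741713]
top [374.5 230.5] [[369.0, 211.0], [380.0, 211.0], [380.0, 250.0], [369.0, 250.0]] sides 26.724061149278395 94.34478294376963 [ 503.70210842 -281.45101369]
large
top [389.2 140. ] [[385.6000061035156, 153.8000030517578], [389.20001220703125, 125.80000305175781], [392.70001220703125, 126.19999694824219], [389.20001220703125, 154.3000030517578]] sides 76.14687277487447 9.16507177542504 [ 735.86222147 -320.16726193]
top [386.3 143.1] [[368.6000061035156, 167.3000030517578], [375.5, 115.19999694824219], [404.1000061035156, 119.0], [397.20001220703125, 171.10000610351562]] sides 141.1279136008208 73.95844193791467 [ 728.06757798 -312.93923386]
small
top [454.5 180. ] [[440.0, 193.0], [440.0, 167.0], [469.0, 167.0], [469.0, 193.0]] sides 66.77634544409418 72.32367101788795 [ 634.48617736 -480.73380105]
```

View pics/cropT.png

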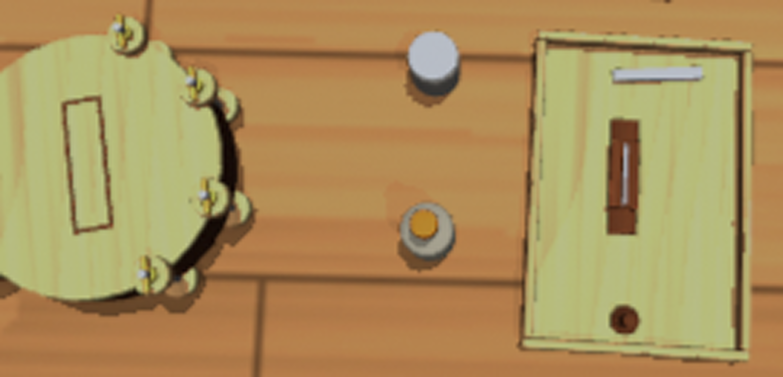

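View pics/cropS.png

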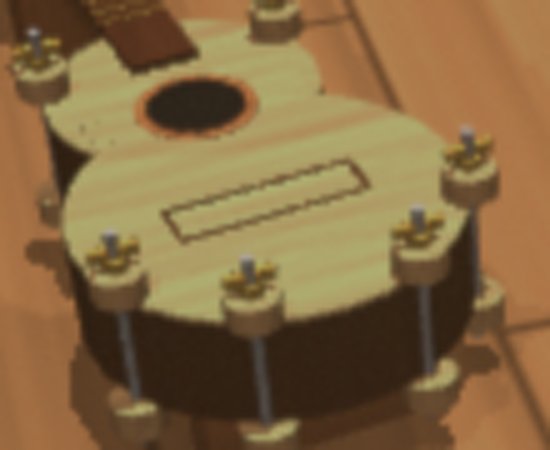

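The crops confirm the tray bridge: about 95 x 25 mm with a white line, at pixels (375,231). The other two are visibly larger and smaller. The seat outline shows in both views, at top (190,226) and side (243,130). Next I'll measure its corners and height.

```bash
cat > m.py <<'E'
from h import *
t=cv2.imread('pics/top0.png'); s=cv2.imread('pics/side0.png')
def up(im,roi,k=6):
    x0,y0,x1,y1=roi; return cv2.resize(im[y0:y1,x0:x1],None,fx=k,fy=k,interpolation=cv2.INTER_CUBIC)
def quads(im,roi,rng,k=6,mx=99999):
    u=up(im,roi,k).astype(int); g=u[...,2]
    thr=rng; m=(g<thr).astype(np.uint8)
    m=cv2.morphologyEx(m,cv2.MORPH_CLOSE,np.ones((k,k)))
    cs,h=cv2.findContours(m,cv2.RETR_CCOMP,cv2.CHAIN_APPROX_NONE)
    out=[]
    for c,hh in zip(cs,h[0]):
        if cv2.contourArea(c)<200*k: continue
        q=cv2.approxPolyDP(c,0.04*cv2.arcLength(c,True),True)[:,0]
        out.append(((q+.5)/k-.5+np.array(roi[:2]),cv2.contourArea(c)/k/k,hh[3]>=0))
    return out
T=quads(t,(176,198,204,256),150); S=quads(s,(216,117,270,142),150)
for n,L in(('top',T),('side',S)):
    for q,a,h in L: print(n,np.round(q,1).tolist(),round(a),'hole' if h else 'outer')
E
python3 m.py
```

```text
top [[193.9, 202.8], [180.9, 205.6], [185.4, 250.6], [198.9, 246.4]] 652 outer
top [[192.4, 204.6], [197.1, 246.4], [187.1, 248.4], [182.8, 206.4]] 464 hole
side [[263.9, 126.8], [257.1, 121.6], [221.8, 132.9], [227.1, 138.6]] 309 outer
side [[261.4, 125.8], [229.1, 136.6], [224.1, 133.6], [256.8, 122.8]] 184 hole
```

```bash
cat > seat.py <<'E'
from h import *
T=np.array([(193.2,203.7),(181.9,206),(186.3,249.5),(198,246.4)]);S=np.array([(262.7,126.3),(257,122.2),(223,133.2),(228.1,137.6)])
P=[]
for a,b in zip(T,S):
    X,g=tri(a,b); P.append(X); print(np.round(X,1),round(g,1))
P=np.array(P);print('mean',P.mean(0)); 
for z in (90,100,110):
  for n,Q in(('top',T),('side',S)):
    W=np.array([onz(n,p,z) for p in Q]); e=(W[0]+W[1]-W[2]-W[3])/2
    print(z,n,W.mean(0)[:2].round(1),'len',np.linalg.norm(e).round(1),'yaw',np.arctan2(e[1],e[0]).round(4))
E
python3 seat.py
cat > br.py <<'E'
from h import *
from m import up
def bridge(n,roi,k=6):
    im={'top':cv2.imread('pics/top0.png'),'side':cv2.imread('pics/side0.png')}[n]
    m=(up(im,roi,k)[...,1]<90).astype(np.uint8); m=cv2.morphologyEx(m,cv2.MORPH_CLOSE,np.ones((4*k,4*k)))
    c=max(cv2.findContours(m,0,2)[0],key=cv2.contourArea); r=cv2.minAreaRect(c)
    return (cv2.boxPoints(r)+.5)/k-.5+np.array(roi[:2])
b=bridge('top',(360,205,390,257)); print(b.round(1)); 
P=np.array([onz('top',p,15)[:2] for p in b]); print(P.round(1),P.mean(0))
E
python3 br.py | tail -6
python3 - <<'E'
from h import *
s=cv2.imread('pics/side0.png'); t=cv2.imread('pics/top0.png')
for n,im,roi in(('top',t,(366,210,384,250)),('side',s,(270,262,322,292))):
    f=im.astype(int); m=(f.min(2)>95)&(f[...,2]-f[...,0]<40)
    ys,xs=np.nonzero(m[roi[1]:roi[3],roi[0]:roi[2]]); p=np.c_[xs,ys]+np.array(roi[:2]); l=cv2.fitLine(p.astype(np.float32),2,0,.01,.01).ravel()
    a=(p-p.mean(0))@l[:2]; print(n,len(p),p.mean(0),p[a.argmin()],p[a.argmax()])
E
```

```text
[539.9 127.3 107.8] 1.3
[532.7 152.1 106.5] 4.9
[441.1 134.5 103.1] 0.2
[448.8 109.3 104.9] 1.5
mean [490.615753   130.78597896 105.57304928]
90 top [493.3 136.4] len 97.5 yaw 0.1992
90 side [493.2 154.1] len 94.8 yaw 0.2426
100 top [492.  132.8] len 96.3 yaw 0.1992
100 side [491.2 139.1] len 93.5 yaw 0.2426
110 top [490.7 129.2] len 95.2 yaw 0.1992
110 side [489.3 124. ] len 92.1 yaw 0.2426
 [380.6 211.3]
 [379.3 250.5]]
[[ 455.5 -267. ]
 [ 550.1 -270.1]
 [ 549.8 -295.9]
 [ 455.3 -292.2]] [ 502.66073788 -281.31753981]
top 32 [375.3125 228.25  ] [374 239] [376 220]
side 36 [293.19444444 274.30555556] [282 277] [306 272]
```

Emit:
jog_arm([
  {"xyz": [0,0,0],"spin": -1},
  {"xyz": [0,0,0],"spin": -1},
  {"xyz": [-0.5,-0.4,0],"spin": 0},
  {"xyz": [-0.5,-0.4,0],"spin": 0},
  {"xyz": [-0.5,-0.4,0],"spin": 0},
  {"xyz": [-0.5,-0.4,0],"spin": 0},
  {"xyz": [-0.5,-0.4,0],"spin": 0},
  {"xyz": [-0.5,-0.4,0],"spin": 0},
  {"xyz": [-0.5,-0.4,0],"spin": 0},
  {"xyz": [-0.5,-0.4,0],"spin": 0},
], gripper=60)

```text
time: 1.35
tool_pos: [434.7, 241.0, 226.5]
tcp_rot: [3.142, -0.0, 3.104]
contact_force: [0.5, 0.0, -0.3]
grip_width: 54.9
finger_force: 0.0
```

```bash
python3 - <<'E'
from h import *
from m import up
t=cv2.imread('pics/top0.png')
# neck: per column, centre of dark fretboard; sound hole centre
g=t[...,2].astype(int)
pts=[]
for x in range(75,122,2):
    c=np.nonzero(g[225:265,x]<150)[0]+225
    pts.append((x,c.min(),c.max()))
print(pts[::4])
for lo in (1,2):
    P=np.array([onz('top',(p[0],p[lo]),105)[:2] for p in pts]); l=cv2.fitLine(P.astype(np.float32),2,0,.01,.01).ravel(); print('neck yaw-90',np.arctan(-l[0]/l[1]),np.abs((P-l[2:])@[-l[1],l[0]]).max())
k=6;m=(up(t,(128,215,164,252),k)[...,2]<70).astype(np.uint8);c=max(cv2.findContours(m,0,2)[0],key=cv2.contourArea);(x,y),r=cv2.minEnclosingCircle(c)
h=onz('top',((x+.5)/k-.5+128,(y+.5)/k-.5+215),105);print('hole',h)
s=np.array([491.3,131]);d=h[:2]-s;print(np.linalg.norm(d),np.arctan(-d[0]/d[1]))
print(bot.get_obs()['tool_pos'],bot.get_obs()['tcp_rot'])
E
```

```text
top [[193.9, 202.8], [180.9, 205.6], [185.4, 250.6], [198.9, 246.4]] 652 outer
top [[192.4, 204.6], [197.1, 246.4], [187.1, 248.4], [182.8, 206.4]] 464 hole
side [[263.9, 126.8], [257.1, 121.6], [221.8, 132.9], [227.1, 138.6]] 309 outer
side [[261.4, 125.8], [229.1, 136.6], [224.1, 133.6], [256.8, 122.8]] 184 hole
[(75, np.int64(236), np.int64(264)), (83, np.int64(234), np.int64(263)), (91, np.int64(233), np.int64(263)), (99, np.int64(232), np.int64(263)), (107, np.int64(231), np.int64(263)), (115, np.int64(229), np.int64(247))]
neck yaw-90 0.17920607 1.18391591430852
neck yaw-90 0.18090802 26.1617240467632
hole [473.19872432 228.23042321 105.        ]
98.90101808890331 0.18406169550825807
[434.72029648 241.00630405 226.49544775] [ 3.14156994e+00 -4.50752922e-04  3.10366122e+00]
```

Emit:
jog_arm([
  {"xyz": [-0.11,-0.65,0],"spin": 0},
  {"xyz": [-0.11,-0.65,0],"spin": 0},
  {"xyz": [-0.11,-0.65,0],"spin": 0},
  {"xyz": [-0.11,-0.65,0],"spin": 0},
  {"xyz": [-0.11,-0.65,0],"spin": 0},
  {"xyz": [-0.11,-0.65,0],"spin": 0},
  {"xyz": [-0.11,-0.65,0],"spin": 0},
  {"xyz": [-0.11,-0.65,0],"spin": 0},
  {"xyz": [-0.11,-0.65,0],"spin": 0},
  {"xyz": [-0.11,-0.65,0],"spin": 0},
])

```text
time: 2.6
tool_pos: [501.9, -282.3, 226.3]
tcp_rot: [3.141, -0.001, 3.104]
contact_force: [0.4, -0.6, 0.2]
grip_width: 54.8
finger_force: 0.0
```

Emit:
jog_arm([
  {"xyz": [-0.01,0,0.3],"spin": 0},
  {"xyz": [0,0.01,0.3],"spin": 0},
  {"xyz": [0,0,0.3],"spin": 0},
  {"xyz": [0,0,0.3],"spin": 0},
  {"xyz": [0,0,0.3],"spin": 0},
  {"xyz": [0,0,0.3],"spin": 0},
  {"xyz": [0,0,0.3],"spin": 0},
  {"xyz": [0,0,0.1],"spin": 0},
  {"xyz": [0,0,0],"spin": 0},
  {"xyz": [0,0,0],"spin": 0},
])

```text
time: 3.85
tool_pos: [503.4, -280.2, 51.6]
tcp_rot: [-3.141, 0.001, 3.104]
contact_force: [0.1, -0.1, 0.0]
grip_width: 54.8
finger_force: 0.0
```

```bash
python3 - <<'E'
from h import *
s=bot.capture('side'); t=bot.capture('top'); cv2.imwrite('pics/s1.png',s); cv2.imwrite('pics/t1.png',t)
a=cv2.resize(s[180:330,200:380],None,fx=4,fy=4,interpolation=cv2.INTER_CUBIC); cv2.imwrite('pics/s1c.png',a)
p=bot.get_obs()['tool_pos']; print(p,proj('side',p),proj('top',p)); print('bridge centre underside',proj('side',(503,-281.3,8)),'projected tips on 0 plane')
E
```

```text
[ 503.35565329 -280.15502676   51.66118891] (np.float64(293.58392000877245), np.float64(264.9009302276447)) (np.float64(376.13505018586113), np.float64(228.2355810331147))
bridge centre underside (np.float64(294.27107776360566), np.float64(279.68506119079365)) projected tips on 0 plane
```

View pics/s1c.png

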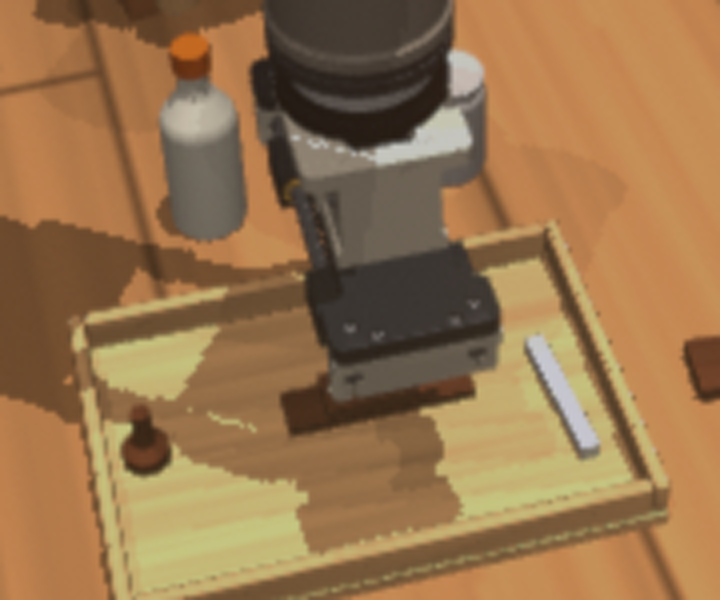

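The crop shows the gripper astride the bridge, whose ends are at about px (271,286) and (318,276). The bottle, tin, saddle and peg are all clear of it. The TCP projects at (293.6,265), in line with the bridge centre at (294.3,280), so I'll descend.

Emit:
jog_arm([
  {"xyz": [0,0,0.1],"spin": 0},
  {"xyz": [0,-0.01,0.1],"spin": 0},
  {"xyz": [0,0,0.1],"spin": 0},
  {"xyz": [0,0,0.08],"spin": 0},
  {"xyz": [0,0,0.06],"spin": 0},
  {"xyz": [0,0,0.03],"spin": 0},
  {"xyz": [0,0,0.02],"spin": 0},
  {"xyz": [0,0,0],"spin": 0},
  {"xyz": [0,0,0],"spin": 0},
  {"xyz": [0,0,0],"spin": 0},
])

```text
time: 5.2
tool_pos: [502.9, -280.7, 11.7]
tcp_rot: [-3.142, 0.0, 3.104]
contact_force: [0.4, 0.8, -0.7]
grip_width: 55.3
finger_force: 0.0
```

Emit:
jog_arm([
  {"xyz": [0,0,0],"spin": 0},
  {"xyz": [0,0,0],"spin": 0},
  {"xyz": [0,0,0],"spin": 0},
  {"xyz": [0,0,0],"spin": 0},
  {"xyz": [0,0,0],"spin": 0},
  {"xyz": [0,0,0],"spin": 0},
  {"xyz": [0,0,0],"spin": 0},
  {"xyz": [0,0,0],"spin": 0},
  {"xyz": [0,0,0],"spin": 0},
  {"xyz": [0,0,0],"spin": 0},
], gripper=0)

```text
time: 6.45
tool_pos: [502.8, -280.6, 11.5]
tcp_rot: [3.141, -0.0, 3.104]
contact_force: [-0.4, -0.3, 0.1]
grip_width: 23.5
finger_force: 30.0
```

Emit:
jog_arm([
  {"xyz": [0,0,-0.05],"spin": 0},
  {"xyz": [0,0,-0.2],"spin": 0},
  {"xyz": [0,0,-0.3],"spin": 0},
  {"xyz": [0,0,-0.35],"spin": 0},
  {"xyz": [0,0,-0.4],"spin": 0},
  {"xyz": [0,0,-0.4],"spin": 0},
  {"xyz": [0,0,-0.4],"spin": 0},
  {"xyz": [0,0,-0.3],"spin": 0},
  {"xyz": [0,0,-0.1],"spin": 0},
  {"xyz": [0,0,0],"spin": 0},
])

```text
time: 7.7
tool_pos: [502.8, -280.6, 211.9]
tcp_rot: [-3.141, 0.001, 3.104]
contact_force: [-0.2, 1.1, -0.4]
grip_width: 24.0
finger_force: 30.0
```

Emit:
jog_arm([
  {"xyz": [0.04,0.3,0],"spin": 0},
  {"xyz": [0.04,0.6,0],"spin": 0},
  {"xyz": [0.04,0.65,0],"spin": 0},
  {"xyz": [0.04,0.65,0],"spin": 0},
  {"xyz": [0.04,0.65,0],"spin": 0},
  {"xyz": [0.04,0.65,0],"spin": 0},
  {"xyz": [0.04,0.65,0],"spin": 0},
  {"xyz": [0.04,0.6,0],"spin": 0},
  {"xyz": [0.02,0.3,0],"spin": 0},
  {"xyz": [0,0.09,0],"spin": -0.5},
])

```text
time: 8.95
tool_pos: [490.4, 132.5, 210.4]
tcp_rot: [-3.141, -0.002, -3.125]
contact_force: [-0.0, -1.3, 0.0]
grip_width: 23.3
finger_force: 30.0
```

Emit:
jog_arm([
  {"xyz": [0,0,0],"spin": -0.8},
  {"xyz": [0,0,0],"spin": -0.8},
  {"xyz": [0,0,0.1],"spin": 0},
  {"xyz": [0,0,0.2],"spin": 0},
  {"xyz": [0,0,0.2],"spin": 0},
  {"xyz": [0,0,0.2],"spin": 0},
  {"xyz": [0,0,0.2],"spin": 0},
  {"xyz": [0,0,0.05],"spin": 0},
  {"xyz": [0,0,0],"spin": 0},
  {"xyz": [0,0,0],"spin": 0},
])

```text
time: 10.2
tool_pos: [491.6, 131.2, 136.0]
tcp_rot: [-3.142, 0.001, -2.97]
contact_force: [0.2, 0.1, 0.3]
grip_width: 23.8
finger_force: 30.0
```

```bash
python3 - <<'E'
from h import *
s=bot.capture('side'); t=bot.capture('top'); cv2.imwrite('pics/s2.png',s); cv2.imwrite('pics/t2.png',t)
k=6
A=cv2.resize(s[85:170,195:300],None,fx=k,fy=k,interpolation=cv2.INTER_CUBIC);B=cv2.resize(t[190:270,150:240],None,fx=4,fy=4,interpolation=cv2.INTER_CUBIC)
cv2.imwrite('pics/s2c.png',A)
cv2.imwrite('pics/t2c.png',B)
p=bot.get_obs()['tool_pos']; print(p,bot.get_obs()['tcp_rot'],proj('side',p),proj('top',p))
E
```

```text
[491.53482288 131.28573577 136.05595426] [ 3.14157037e+00  1.16012125e-03 -2.96955620e+00] (np.float64(242.1666479145547), np.float64(118.91106259339304)) (np.float64(184.55024771431118), np.float64(224.00033916185993))
```

View pics/s2c.png

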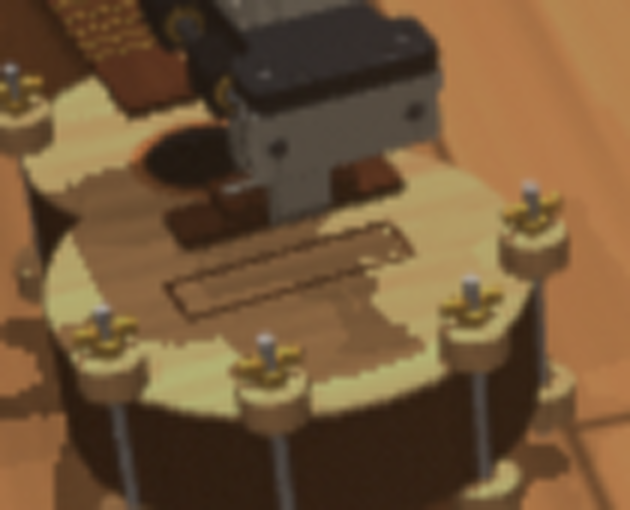

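View pics/t2c.png

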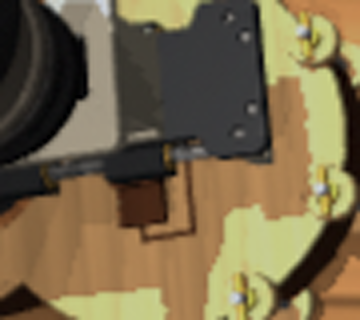

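```bash
python3 - <<'E'
from h import *
# predicted corners if bridge is centred on TCP and aligned, underside 3.6 below
o=bot.get_obs();p=o['tool_pos'];w=o['tcp_rot'][2]+np.pi;ex=np.array([np.cos(w),np.sin(w),0]);ey=np.array([-np.sin(w),np.cos(w),0])
for nm,sx,sy,z in(('L near bot',-47.5,-12,-3.6),('R near bot',47.5,-12,-3.6),('L far top',-47.5,12,3.4),('R far top',47.5,12,3.4),('L near top',-47.5,-12,3.4),('R near top',47.5,-12,3.4)):
    X=p+sx*ex+sy*ey+[0,0,z]; a=np.array(proj('side',X)); b=np.array(proj('top',X)); print(nm,'side',a.round(1),'crop',((a-[195,85])*6+2.5).round(),'top',b.round(1),'crop',((b-[150,190])*4+1.5).round())
E
```

```text
L near bot side [225.4 127.7] crop [185. 259.] top [192.6 245.8] crop [172. 225.]
R near bot side [262.3 117.6] crop [407. 198.] top [189.1 201.5] crop [158.  48.]
L far top side [221.7 120.3] crop [162. 214.] top [179.9 247.3] crop [121. 231.]
R far top side [258.4 110.5] crop [383. 155.] top [176.6 202.5] crop [108.  52.]
L near top side [225.  125.2] crop [183. 244.] top [191.5 245.5] crop [167. 224.]
R near top side [262.1 115.1] crop [405. 183.] top [188.  200.8] crop [153.  45.]
```

The crops show the bridge level, held a bit above the outline and roughly parallel to it. Its near-bottom corners in the side crop are at about (185,250) and (405,190), where the model puts them at (185,259) and (407,198), so the cameras have a small bias. I'll measure that bias at sub-pixel level and apply it to the seat.

```bash
cat > cmpr.py <<'E'
from h import *
import sys
def edge(im,cols,rows,sgn):
    # strongest signed vertical gradient (dark above -> bright below: sgn=+1), subpixel
    g=cv2.GaussianBlur(im[...,2].astype(np.float32),(1,3),0); out=[]
    for x in cols:
        d=sgn*np.diff(g[rows(x)[0]:rows(x)[1],x]); i=int(d.argmax()); o=0
        if 0<i<len(d)-1: a,b,c=d[i-1:i+2]; o=.5*(a-c)/(a-2*b+c-1e-9)
        out.append((x,rows(x)[0]+i+o+.5))
    return np.array(out)
def fit(P):
    for _ in range(3):
        k=np.polyfit(P[:,0],P[:,1],1); r=P[:,1]-np.polyval(k,P[:,0]); P=P[abs(r)<max(.4,1.5*r.std())]
    return k,r.std(),len(P)
if __name__=='__main__':
    s=cv2.imread('pics/s2.png'); s0=cv2.imread('pics/side0.png')
    pred=lambda x:127.7-(x-225.4)*.2737
    cols=[x for x in range(227,261) if not 238<=x<=251]
    k,r,n=fit(edge(s,cols,lambda x:(int(pred(x))-4,int(pred(x))+3),1)); print('bridge near-bottom edge',k,r,n,'offset at ends',np.polyval(k,225.4)-127.7,np.polyval(k,262.3)-117.6)
    # near outline line: centre = darkest row
    def dark(im,x,lo,hi):
        c=255-im[lo:hi,x,2].astype(float); c-=np.percentile(c,40); c=c.clip(0); return (x,lo+(c*np.arange(len(c))).sum()/c.sum())
    nl=lambda x:137.6-(x-228.1)*.3266
    P=np.array([dark(s0,x,int(nl(x))-2,int(nl(x))+4) for x in range(230,260)]); kn=fit(P); print('near outline line',kn)
    fl=lambda x:133.2-(x-223)*.3235
    P=np.array([dark(s0,x,int(fl(x))-3,int(fl(x))+3) for x in range(227,255)]); kf=fit(P); print('far outline',kf)
    for n_,kk,x0,x1 in(('near',kn[0],228.1,262.7),('far',kf[0],223,257)):
        for z in(103,106):
            A=onz('side',(x0,np.polyval(kk,x0)+1.4),z);B=onz('side',(x1,np.polyval(kk,x1)+1.4),z);d=B-A
            print(n_,z,A[:2].round(1),B[:2].round(1),'yaw',np.arctan2(d[1],d[0]).round(4))
    A=onz('side',(225.4,np.polyval(k,225.4)+1.4),132.4);B=onz('side',(262.3,np.polyval(k,262.3)+1.4),132.4);d=B-A;print('bridge yaw side',np.arctan2(d[1],d[0]), bot.get_obs()['tcp_rot'][2]+np.pi)
E
python3 cmpr.py
```

```text
bridge near-bottom edge [ -0.27825589 189.53427361] 0.12105086255550238 20 offset at ends -0.8846047780094608 -1.0522472466946198
near outline line (array([ -0.29282252, 203.92355369]), np.float64(0.08255185974604538), 30)
far outline (array([ -0.28461129, 195.30009927]), np.float64(0.08843086250202108), 28)
near 103 [449.1 108.2] [538.5 125.3] yaw 0.189
near 106 [448.7 103.8] [537.7 120.8] yaw 0.189
far 103 [441.2 134.5] [529.7 150.9] yaw 0.1838
far 106 [440.8 129.9] [529.  146.3] yaw 0.1838
bridge yaw side 0.17861385946056135 0.17203645697992442
```

```bash
cat > tp.py <<'E'
from h import *
from cmpr import edge,fit
t=cv2.imread('pics/t2.png'); t0=cv2.imread('pics/top0.png')
tr=lambda im:np.ascontiguousarray(im.transpose(1,0,2))
# bridge in top view, rows 238..243: bright->dark at left, dark->bright at right
T=tr(t)
l=edge(T,range(237,244),lambda y:(175,184),-1); r=edge(T,range(237,244),lambda y:(187,197),1)
b=edge(t,range(182,190),lambda x:(242,251),1)
print('left',l.round(1).tolist());print('right',r.round(1).tolist());print('bottom',b.round(1).tolist())
def dark(im,x,lo,hi):
    c=255-im[lo:hi,x,2].astype(float); c-=np.percentile(c,40); c=c.clip(0); return (x,lo+(c*np.arange(len(c))).sum()/c.sum())
Z=tr(t0)
R=fit(np.array([dark(Z,y,int(193.2+(y-203.7)*.1124)-3,int(193.2+(y-203.7)*.1124)+4) for y in range(207,244)]))
L=fit(np.array([dark(Z,y,int(181.9+(y-206)*.1011)-3,int(181.9+(y-206)*.1011)+4) for y in range(209,246)]))
Bt=fit(np.array([dark(t0,x,int(249.5-(x-186.3)*.26)-3,int(249.5-(x-186.3)*.26)+4) for x in range(189,196)]))
Tp=fit(np.array([dark(t0,x,int(206-(x-181.9)*.2)-3,int(206-(x-181.9)*.2)+4) for x in range(184,191)]))
print(R,L,Bt,Tp)
def inter(v,h): # v: x=a y+b ; h: y=c x+d
    a,b=v[0];c,d=h[0]; y=(c*b+d)/(1-a*c); return np.array((a*y+b,y))
Q=[inter(R,Tp),inter(L,Tp),inter(L,Bt),inter(R,Bt)];print(np.round(Q,1).tolist())
for z in(103,106):
    W=np.array([onz('top',q,z)[:2] for q in Q]);e=W[0]+W[1]-W[2]-W[3];print(z,W.mean(0).round(1),'len',np.linalg.norm(e)/2,'wid',np.linalg.norm(W[0]-W[1]),np.linalg.norm(W[3]-W[2]),'yaw',np.arctan2(e[1],e[0]))
E
python3 tp.py
```

```text
left [[237.0, 178.5], [238.0, 178.7], [239.0, 178.8], [240.0, 179.2], [241.0, 179.1], [242.0, 179.0], [243.0, 179.4]]
right [[237.0, 191.5], [238.0, 191.7], [239.0, 191.7], [240.0, 191.8], [241.0, 191.9], [242.0, 191.9], [243.0, 191.8]]
bottom [[182.0, 246.7], [183.0, 246.6], [184.0, 246.7], [185.0, 249.5], [186.0, 249.5], [187.0, 245.8], [188.0, 245.6], [189.0, 245.6]]
(array([9.62873366e-02, 1.74199732e+02]), np.float64(0.13582774222639785), 37) (array([9.10238382e-02, 1.62774676e+02]), np.float64(0.12390562824218876), 37) (array([-1.85237882e-01,  2.83971506e+02]), np.float64(0.10036390271968702), 7) (array([-1.99930729e-01,  2.41723945e+02]), np.float64(0.08481231039127701), 7)
[[193.7, 203.0], [181.5, 205.4], [185.5, 249.6], [198.0, 247.3]]
103 [491.8 132.1] len 98.30718593063126 wid 27.23870353375811 27.07481559376654 yaw 0.1866050967081976
106 [491.4 131. ] len 97.94814474913828 wid 27.13922132188806 26.975931939560937 yaw 0.18660509670819833
```

Emit:
jog_arm([
  {"xyz": [0.002,0.006,0],"spin": -0.12},
  {"xyz": [0,0,0.08],"spin": 0},
  {"xyz": [0,0,0.08],"spin": 0},
  {"xyz": [0,0,0.06],"spin": 0},
  {"xyz": [0,0,0.04],"spin": 0},
  {"xyz": [0,0,0.03],"spin": 0},
  {"xyz": [0,0,0.02],"spin": 0},
  {"xyz": [0,0,0],"spin": 0},
  {"xyz": [0,0,0],"spin": 0},
  {"xyz": [0,0,0],"spin": 0},
])

```text
time: 11.55
tool_pos: [491.1, 131.7, 110.9]
tcp_rot: [3.142, 0.0, -2.957]
contact_force: [-0.9, 0.7, -0.6]
grip_width: 23.7
finger_force: 30.0
```

```bash
python3 - <<'E'
from h import *
s=bot.capture('side'); t=bot.capture('top'); cv2.imwrite('pics/s3.png',s); cv2.imwrite('pics/t3.png',t)
cv2.imwrite('pics/c3.png',np.vstack([cv2.resize(s[105:150,210:280],(700,300),interpolation=cv2.INTER_CUBIC)[:, :],cv2.resize(t[225:255,170:240],(700,300),interpolation=cv2.INTER_CUBIC)]))
o=bot.get_obs();print(o['tool_pos'],o['tcp_rot'],o['contact_force'])
E
```

```text
[491.00906439 131.7379122  110.80964108] [ 3.14155041e+00  2.47474249e-04 -2.95733908e+00] [-0.92113486 -0.18765157 -0.91558955]
```

View pics/c3.png

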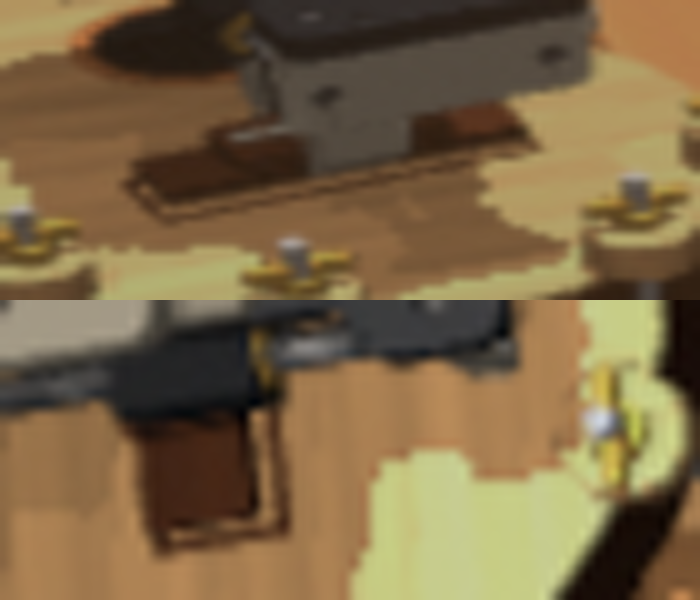

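The crop (scale 10, side above, top below) shows the bridge a few mm above the outline and parallel to it. It looks slightly towards +x and the neck, so I'll put numbers on the remaining offsets.

```bash
python3 - <<'E'
from h import *
t=cv2.imread('pics/t3.png');t0=cv2.imread('pics/top0.png');s=cv2.imread('pics/s3.png')
print('top cols, rows 240..252 (R channel): bridge end then outline')
for x in (186,188,190,192,194): print(x,t[240:253,x,2])
print('top rows, cols 180..202')
for y in (239,241,243): print(y,t[y,180:203,2])
o=bot.get_obs();p=o['tool_pos'];w=o['tcp_rot'][2]+np.pi;ex=np.array([np.cos(w),np.sin(w),0]);ey=np.array([-np.sin(w),np.cos(w),0])
for nm,sx,sy,z in(('Lnb',-47.5,-12,-3.6),('Lfb',-47.5,12,-3.6),('Lft',-47.5,12,3.4),('Rnb',47.5,-12,-3.6),('Rnt',47.5,-12,3.4)):
    X=p+sx*ex+sy*ey+[0,0,z];print(nm,'side',np.round(proj('side',X),1),'top',np.round(proj('top',X),1))
print('side rows, right end cols 255..268')
for y in (119,120,121,122,123,124,125,126,127): print(y,s[y,255:268,2])
print('side cols, rows 115..142')
for x in (228,230,232,234,236): print(x,s[118:140,x,2])
E
```

```text
top cols, rows 240..252 (R channel): bridge end then outline
186 [ 65  65  65  64  65  64  64  67  67  66 110 165 175]
188 [ 67  66  66  66  66  67  67  50 117  86 156 178 180]
190 [ 71  71  70  70  70  70  71  74  92  87 150 164 165]
192 [ 69  71  70  70  70  70  73 117  88 108 158 167 166]
194 [ 49  55  61  67  67  68  52 112  83 149 168 168 167]
top rows, cols 180..202
239 [144 141 153 107  66  58  60  64  64  68  70  71  69  67  45  90 130  90
 132 161 163 161 166]
241 [144 159 171 133  81  64  65  66  66  68  71  71  71  67  55  81 149 100
 109 155 163 168 171]
243 [144 161 172 129  78  65  64  66  66  68  70  71  70  68  67  58 151 102
 103 152 161 165 171]
Lnb side [226.6 136.6] top [196.7 247. ]
Lfb side [223.1 131.6] top [185.5 248.8]
Lft side [222.8 129.2] top [184.3 248.5]
Rnb side [262.8 126.2] top [192.6 204. ]
Rnt side [262.6 123.8] top [191.6 203.4]
side rows, right end cols 255..268
119 [ 85  85  85  85  86  98 134 143 169 172 174 175 179]
120 [ 85  85  82  85  86 117 165 174 178 179 178 179 179]
121 [ 85  86  87  87  88 102 143 175 179 179 179 178 179]
122 [ 84  88  88  88  89  92 113 167 178 179 179 178 179]
123 [ 74  87  89  89  87  82  91 134 174 178 178 179 179]
124 [ 66  82  82  84  76  61  56  89 167 178 179 179 178]
125 [ 56  61  55  56  57  57  59  81 148 176 179 179 179]
126 [ 50  56  57  67  76  86  94  96 120 170 178 179 178]
127 [ 68  82  85 111 113 113 125 128 122 160 177 179 179]
side cols, rows 115..142
228 [110 114 114 115 114 115 119 119 113  87  63  61  62  61  61  54  54  87
 123  95 123 130]
230 [112 114 113 113 114 114 101  87  87  65  60  61  62  62  59  51  66 110
 101 101 128 132]
232 [113 113 110 112 111  94  70  69  63  50  48  53  61  59  51  56  86 109
  87 125 132 132]
234 [ 86  93 105 111 108  75  78 101  69  63  62  51  50  54  50  70 111  99
 104 126 131 132]
236 [ 60  66  68  75  70  72  94  78  64  61  54  51  49  44  55  88 110  92
 126 129 131 133]
```

Emit:
jog_arm([
  {"xyz": [0.008,-0.01,0],"spin": 0},
  {"xyz": [0,0,0.005],"spin": 0},
  {"xyz": [0,0,0.005],"spin": 0},
  {"xyz": [0,0,0.005],"spin": 0},
  {"xyz": [0,0,0.005],"spin": 0},
  {"xyz": [0,0,0.005],"spin": 0},
  {"xyz": [0,0,0.005],"spin": 0},
  {"xyz": [0,0,0.005],"spin": 0},
  {"xyz": [0,0,0],"spin": 0},
  {"xyz": [0,0,0],"spin": 0},
])

```text
time: 12.9
tool_pos: [490.5, 130.9, 107.9]
tcp_rot: [3.141, 0.0, -2.957]
contact_force: [-0.9, 0.0, -0.0]
grip_width: 23.8
finger_force: 30.0
```

Emit:
jog_arm([
  {"xyz": [0,0,0.004],"spin": 0},
  {"xyz": [0,0,0.004],"spin": 0},
  {"xyz": [0,0,0.004],"spin": 0},
  {"xyz": [0,0,0.004],"spin": 0},
  {"xyz": [0,0,0],"spin": 0},
  {"xyz": [0,0,0],"spin": 0},
  {"xyz": [0,0,0],"spin": 0},
  {"xyz": [0,0,0],"spin": 0},
  {"xyz": [0,0,0],"spin": 0},
  {"xyz": [0,0,0],"spin": 0},
])

```text
time: 14.15
tool_pos: [490.5, 130.8, 107.9]
tcp_rot: [-3.142, 0.001, -2.957]
contact_force: [-4.2, -0.7, 11.9]
grip_width: 23.8
finger_force: 30.0
```

Contact is felt, at 12 N. Before lifting I'll check the placement in the images.

```bash
python3 - <<'E'
from h import *
s=bot.capture('side'); t=bot.capture('top'); cv2.imwrite('pics/s4.png',s); cv2.imwrite('pics/t4.png',t)
cv2.imwrite('pics/c4.png',np.vstack([cv2.resize(s[112:142,215:275],(780,390),interpolation=cv2.INTER_CUBIC),cv2.resize(t[237:253,175:235],(780,208),interpolation=cv2.INTER_CUBIC)]))
for x in (188,190,192,194): print(x,t[242:253,x,2])
for y in (241,243): print(y,t[y,180:203,2])
for x in (228,230,232,234,236,252,254,256,258): 
    a=int(137.6-(x-228.1)*.3); print(x,a-6,s[a-6:a+5,x,2])
for y in range(119,130): print(y,s[y,256:268,2])
o=bot.get_obs();print(o['tool_pos'],o['contact_force'],o['moment'])
E
```

```text
188 [ 66  66  66  65  66  67  56  63 157 178 180]
190 [ 68  68  68  68  67  62  81  85 150 163 164]
192 [ 71  70  71  71  71  65  70 108 157 167 166]
194 [ 67  67  68  69  69  56  62 149 167 169 168]
241 [144 147 168 174 118  72  65  65  67  68  69  70  72  69  67  44  87  73
 109 155 163 169 170]
243 [144 146 168 174 129  79  65  64  66  68  68  70  70  70  67  54  80  70
 103 153 161 165 170]
228 131 [ 62  61  61  59  50  58  83 123 130 132 132]
230 131 [ 61  61  59  48  49  66  98 129 133 131 134]
232 130 [ 54  59  60  56  50  63  81 125 133 132 133]
234 129 [ 62  50  49  53  47  51  72 101 126 131 131]
236 129 [ 59  50  49  47  53  73  89 127 129 131 133]
252 124 [ 58  50  49  51  48  58  85 115 117 111 113]
254 123 [ 72  58  51  48  43  50  65  88 115 115 112]
256 123 [ 86  86  81  67  50  58  81 121 119 113 114]
258 122 [ 86  89  90  82  53  54  85 140 174 166 127]
119 [ 85  86  85  87  87  88  90  97 102 120 135 139]
120 [ 86  86  85  87  95 109 120 137 151 171 174 175]
121 [ 86  85  82  91 125 168 173 174 176 179 179 179]
122 [ 85  83  86  90 118 165 178 179 178 179 179 178]
123 [ 86  87  89  89  95 121 168 178 179 178 179 179]
124 [ 86  89  90  89  87  92 133 171 178 179 179 179]
125 [ 81  84  82  82  70  62  85 149 176 179 179 179]
126 [ 67  63  53  55  57  57  78 119 171 178 179 179]
127 [ 50  54  54  68  78  83 123 120 160 177 179 179]
128 [ 58  76  85 116 112 122 150 171 177 179 178 179]
129 [ 81 117 140 170 173 173 176 179 179 178 179 179]
[490.50317095 130.86184982 107.87994818] [-5.02499781 -0.14468611 10.95346886] [-0.02573017  0.74457167  0.0319165 ]
```

View pics/c4.png

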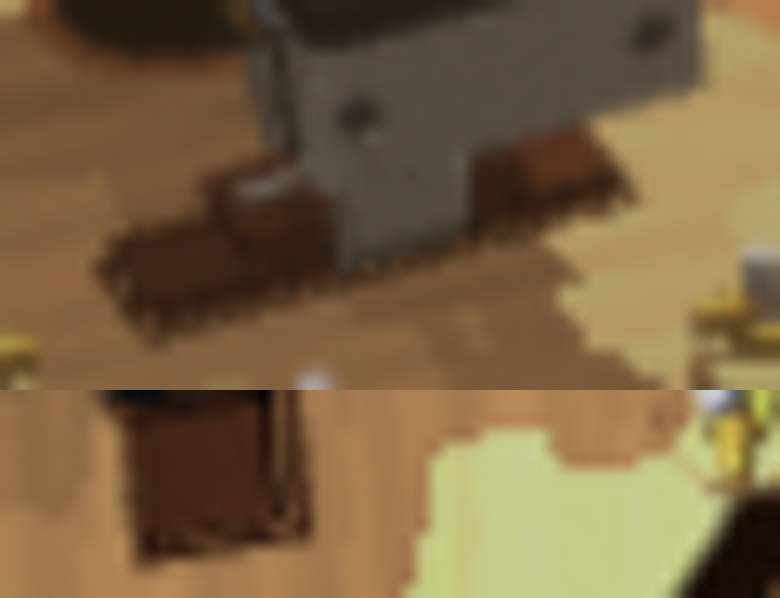

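The crop shows the bridge down flat inside the outline on all visible sides, with an offset of about 0.5 mm. The 11 N force passes through its centre. I'll hold half a second longer, then lift straight up.

Emit:
jog_arm([
  {"xyz": [0,0,0],"spin": 0},
  {"xyz": [0,0,0],"spin": 0},
  {"xyz": [0,0,0],"spin": 0},
  {"xyz": [0,0,0],"spin": 0},
  {"xyz": [0,0,0],"spin": 0},
  {"xyz": [0,0,-0.02],"spin": 0},
  {"xyz": [0,0,-0.04],"spin": 0},
  {"xyz": [0,0,-0.04],"spin": 0},
  {"xyz": [0,0,-0.03],"spin": 0},
  {"xyz": [0,0,-0.01],"spin": 0},
])

```text
time: 15.5
tool_pos: [490.6, 130.8, 118.0]
tcp_rot: [3.142, 0.0, -2.957]
contact_force: [1.1, 0.5, -0.2]
grip_width: 24.1
finger_force: 30.0
```

Emit:
jog_arm([
  {"xyz": [0,0,0],"spin": 0},
  {"xyz": [0,0,0],"spin": 0},
  {"xyz": [0,0,0],"spin": 0},
  {"xyz": [0,0,0],"spin": 0},
  {"xyz": [0,0,0],"spin": 0},
  {"xyz": [0,0,0],"spin": 0},
  {"xyz": [0,0,0],"spin": 0},
  {"xyz": [0,0,0],"spin": 0},
  {"xyz": [0,0,0],"spin": 0},
  {"xyz": [0,0,0],"spin": 0},
])

```text
time: 16.75
tool_pos: [490.5, 130.8, 117.8]
tcp_rot: [3.142, 0.0, -2.957]
contact_force: [0.3, -0.2, -0.3]
grip_width: 23.5
finger_force: 30.0
```

```bash
python3 - <<'E'
from h import *
from cmpr import edge,fit
s=bot.capture('side'); t=bot.capture('top')
cv2.imwrite('pics/c5.png',np.vstack([cv2.resize(s[105:145,210:275],(650,400),interpolation=cv2.INTER_CUBIC),cv2.resize(t[237:257,175:240],(650,200),interpolation=cv2.INTER_CUBIC)]))
o=bot.get_obs();print(o['tool_pos'],o['tcp_rot'],o['contact_force'],o['grip_width'])
E
```

```text
[490.48236333 130.83619176 117.84026314] [ 3.14152622e+00  7.07145781e-05 -2.95737126e+00] [ 1.24867678 -0.13793538  0.18610032] 23.84365715885914
```

View pics/c5.png

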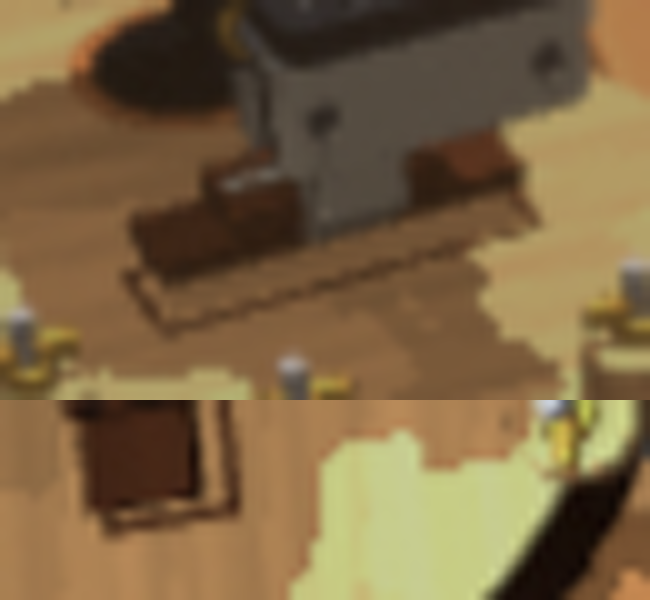

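The crop shows the bridge hovering level and parallel about 10 mm over the outline, held at 24 mm width with no outside force.

```bash
python3 -c "
from plant import bot
print(bot.close_job())"
```

```text
the job is handed in; nothing more can be done
None
```

The bridge was seated in its outline about 0.5 mm off centre (pressed with 11–12 N and held for over half a second), then lifted 10 mm and handed in at about 17 s, still gripped and level over the outline with nothing else touching it.

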